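# Set the running clearance of an eyelet press

### The job

The little grey eyelet press on the table needs its working gap set. Turn its steel thumbscrew clockwise until the foot bottoms on the anvil and the screw is snug, finger-tight but not forced, then back it off a quarter of a turn and let go. Leave the nail brush, the loose bottle cap and the small powder jar where they are.

Things in the scene. Friction and masses are not known exactly. Their poses are not given: they have to be found in the camera images.
- press: the fixed press: grey C-shaped frame, base 170 x 110 mm and 20 mm high, 125 mm high at its arm, bolted down. Origin: centre of the base's underside on the table. Its x axis points from the open mouth to the column (column at x = 45 to 75 mm, 56 mm wide in y). The vertical screw axis is at x = -15 mm, y = 0; the round boss the screw comes out of is 35 mm across and its brass bush ends 134 mm above the table
- wing_grip (a point): the centre of the thumbscrew's flat steel wings: 52 mm long along this point's x axis, 10 mm thick along its y axis, 28 mm high (14 mm above and below this point), flat sides, alike after a half turn. They sit on a 20 mm collar whose underside starts about 12 mm above the bush; nothing else is above the boss. z points up; it turns with the screw and sinks or rises with it
- thumbscrew (a joint): turn of the thumbscrew in rad, growing clockwise seen from above, which lowers the foot 10 mm a full turn (start: -0.5 to 0.3). It bottoms at a value that differs every time, 1.4 to 3.1, and must be felt. It turns with a drag of about 0.04 N m and stays where it is left (let go while snug, it eases back by up to some 10 degrees)
- spindle: the screw's steel spindle with its round foot, 28 mm across; it goes down and up without turning. Origin: centre of the foot's underside, z up. Once the foot is on the anvil the turning torque rises by roughly 2 to 3 N m per rad: 0.12 to 0.3 N m in all is snug, over 0.45 N m is forced
- foot (a point): centre of the foot's flat underside, which bears on the anvil
- anvil: fixed round steel anvil under the foot, 38 mm across at its top, on the screw axis, standing out of the press's base by an amount that differs every time. Origin: centre of its flange's underside, 30 mm below its top (a stem goes on down into the base)
- anvil_top (a point): centre of the anvil's flat top, z up
- nail_brush: bystander: purple hand brush, 30 x 86 x 55 mm, loose, beside the press; origin at its underside's centre
- spare_cap: bystander: white bottle cap with a nozzle, 48 mm across, 68 mm high, loose; origin at its underside's centre
- powder_jar: bystander: small white jar with a coloured lid, 57 mm across, 66 mm high, loose; origin at its underside's centre
Not all that is in view belongs to the job. What is shaped like the press but purple is not meant.

How it is judged:
On the way:
1. the thumbscrew has been turned down until the foot is snug on the anvil, pressing with more than 40 N (contact force between spindle and anvil above 40 N), for 0.2 s.
At the end, for the whole second after the job is handed in: after having been snug on the anvil, the foot stands a quarter turn (90 degrees, give or take 25; that is 2.5 mm, give or take 0.7) above the anvil, the screw at rest (z of foot in the frame of anvil_top between 0.0018 and 0.0032 m and velocity of joint thumbscrew between -0.02 and 0.02 rad/s); the robot touches nothing.
It fails at once if the screw was forced: the foot pressed on the anvil with more than 250 N (about 0.45 N m at the wings) (contact force between spindle and anvil above 250 N).
It fails at once if a bystander (brush, cap or jar) was pushed more than 20 mm (distance of any of nail_brush, spare_cap, powder_jar from where it was at the start of the episode above 0.02 m).
It also fails if it takes over 72 s, if anything falls off the work surface, if the arm or the gripper's body presses on something with over 40 N, if the wrist force passes 120 N, or if a joint passes its speed limit or range.

### The arm

A 6-joint arm with a two-finger parallel gripper is mounted at the origin on a cart in front of the work surface, level with it; the furniture and walls round the work are solid. World frame = base frame: x ahead of the robot, y to its left, z up, the work surface at z = 0. Lengths are in m, angles in rad, forces in N, time in s.
With the tool pointing down it reaches from about 0.275 to 0.775 m from the base axis. Payload 14.6 kg.
Tool frame: the origin (TCP) lies at the very end of the fingers, on their centre line; the grasp point (between the pads) lies 19 mm behind it (tcp_to_grasp is the distance from the TCP to the grasp point, in m); z points along the fingers, y is the direction in which the jaws open and shut (so a half turn about z gives the same grasp; the last joint's range is limited). The gripper opens to 85 mm and grips with 20 to 120 N. Pads are 22 mm wide; open, the fingers measure 114 mm over their backs; the gripper's body (76 mm by 85 mm) begins 54 mm behind the grasp point. The pads swing forward as they close: fully open they stand 13 mm farther back than shut.
Start: joints at [1.017, 0.263, -0.048, 1.259, 0, 1.415], TCP at [0.204, 0.484, 0.231] pointing down, gripper open.
Joint ranges: [-2.65, 2.65], [-0.89, 1.7], [-1.18, 1.37], [-2.13, 2.11], [-1.35, 1.29], [-3.14, 3.14]. Speed limits (rad/s): [1.89, 1.89, 2.57, 2.79, 3.14, 3.14].

### API

Orientations are given as a unit quaternion [w, x, y, z].
In Python, from cell import get_obs, grab_frame, sign_off, tcp_to_grasp gives the robot as it stands.
- The arm moves only by the tool play_rows, never from a script. Its argument "motion" is one flat list of numbers, 7 for each row, row after row: the turn, a rotation vector about the tool's x, y, z in degrees, then the shift along the tool's x, y, z in mm, then the opening, from 0 (shut) to 1 (fully open). A call has 1 to 20 rows; each row is the pose to reach, as a shift and turn from the pose measured when the call began, along the tool's axes at that moment; what a row does not reach only later rows make up. A row lasts 1/8 s, in which the tool goes at most 62.5 mm and 10.7 degrees, less where a joint would pass 70% of its speed; a pose out of reach is approached as far as the arm can. A call with a gripper value outside its range is refused whole. The fingers move at their own pace and stop on an object; "squeeze" is the grip in N (left out, the last holds). Time passes only in rows, so rows that repeat a pose let the fingers close. It gives the time, the measured TCP pose, the force and the opening at its end, in the units of the state.
- get_obs(): the state, without advancing time (a new reading comes with each control period).
- grab_frame(name): name is "scene" or "top"; returns a dict with "frame" (384x512x3 uint8, red, green, blue), "vertical_fov" (degrees; the focal length in pixels is half the picture's height over the tangent of half this angle, whatever the lens; pixels are square), "cx", "cy" (the principal point, pixels), "camera_from_world" (4x4, takes a point from world to camera coordinates). Camera axes: x right, y down, z forward; pixel columns grow to the right and rows downward; lengths in m; the calibration is good to about 2 mm. A picture is of the moment at which its call begins. There is no depth.
- sign_off(): hands the job in, once; it reports no verdict.
The state is a dict: "clock": time; "joints": joint angles; "joint_velocities": joint speeds; "joint_torque": joint torques, N m; "eef_pos": TCP position; "orientation": TCP orientation; "wrist_force": force on the tool from outside, world axes, zero at the start; "ft_torque": the same for the moment, N m; "opening": opening from 0.0 (shut) to 1.0 (fully open).
Only numpy, scipy, OpenCV 4.12 (cv2) and the standard library are available. Lean on these libraries where they do the work, as an engineer would, in place of code of your own. Each camera call takes 0.05 s, during which the arm holds its last target.

## Working session

There is one attempt and no reset: what is moved stays moved. The work goes in short steps, Python scripts to look and compute and a tool call to move; the robot and the scene stay as the last step left them, time stands still between calls to the robot, and variables do not carry over. Pictures are saved under pics/ and viewed, and the job is handed in when it is done.

Besides the shell and the picture viewer there is one more tool, called as name(argument=value, ...), one argument or row to a line, values as JSON. play_rows: Moves the arm, as the interface text tells. Its arguments: {"type":"object","properties":{"motion":{"type":"array","items":{"type":"number"}},"squeeze":{"type":"number"}},"required":["motion"]}

```bash
mkdir -p pics
python3 - <<'E'
from cell import *
import cv2
o=get_obs();print(o, tcp_to_grasp)
for n in("scene","top"):
    f=grab_frame(n);cv2.imwrite(f"pics/{n}0.png",f["frame"][...,::-1]);print(n,f["vertical_fov"],f["cx"],f["cy"],f["camera_from_world"])
E
```

```text
{'clock': 0.0, 'joints': array([ 1.01669681e+00,  2.63520455e-01, -4.89485295e-02,  1.25938095e+00,
        1.38610653e-05,  1.41553162e+00]), 'joint_velocities': array([-7.78839886e-04, -8.23892623e-05,  1.73751816e-03, -5.14452072e-05,
       -2.61641937e-04,  9.00416492e-04]), 'joint_torque': array([-1.53461820e-03, -6.37608933e+01,  3.84567726e+01,  1.36587783e-02,
       -9.19374315e-05, -1.96560131e-05]), 'eef_pos': array([0.2037201 , 0.48356729, 0.23082212]), 'orientation': array([-1.89454521e-04,  1.98098293e-01,  9.80182018e-01, -4.91608282e-04]), 'wrist_force': array([ 0.55429019,  0.35530936, -0.10972217]), 'ft_torque': array([ 0.00460573, -0.03968727,  0.01865432]), 'opening': 0.9996535407222813} 0.0187
scene 47.25613270439677 254.9575577443447 195.7945682020152 [[ 0.57477891 -0.81808219 -0.01925465 -0.3150536 ]
 [-0.59282032 -0.40006102 -0.69893866  0.42596659]
 [ 0.56408623  0.41314975 -0.71492238  0.6853033 ]
 [ 0.          0.          0.          1.        ]]
top 55.478676589568884 252.60483097808032 191.92290804037444 [[ 0.0087376  -0.99993211  0.00770959  0.00314009]
 [-0.98557388 -0.0099148  -0.16895508  0.58908901]
 [ 0.16902005 -0.00612211 -0.9855936   0.87567874]
 [ 0.          0.          0.          1.        ]]
```

View pics/scene0.png

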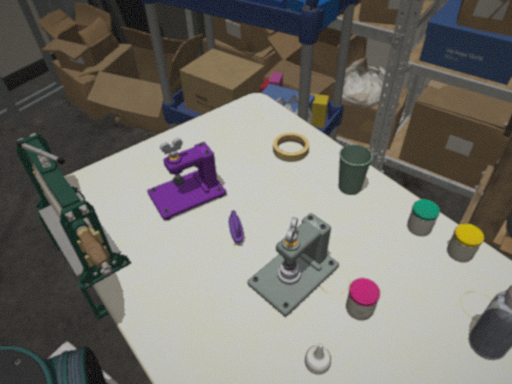

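View pics/top0.png

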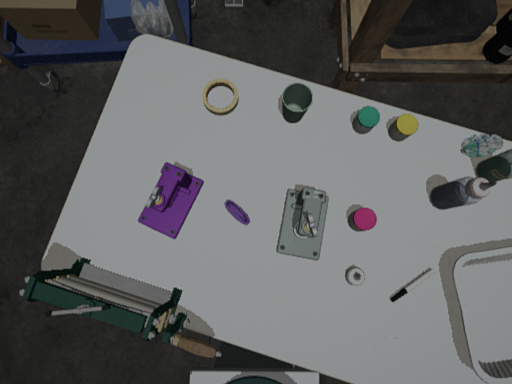

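The grey press is at top px (302,222) and scene px (294,262). The purple look-alike is at top (171,200) and scene (188,180), so I'm choosing the grey one. The brush is at top (237,212), the cap at (355,275) and the jar at (364,219). Next I'll check with close crops.

Run:
```python
import cv2,numpy as np
a=cv2.imread("pics/top0.png")[165:285,225:385];b=cv2.imread("pics/scene0.png")[200:320,220:380]
a=cv2.resize(a,None,fx=5,fy=5,interpolation=cv2.INTER_CUBIC);b=cv2.resize(b,None,fx=5,fy=5,interpolation=cv2.INTER_CUBIC)
cv2.imwrite("pics/cropt.png",a);cv2.imwrite("pics/crops.png",b)
```

```text
(no output)
```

View pics/cropt.png

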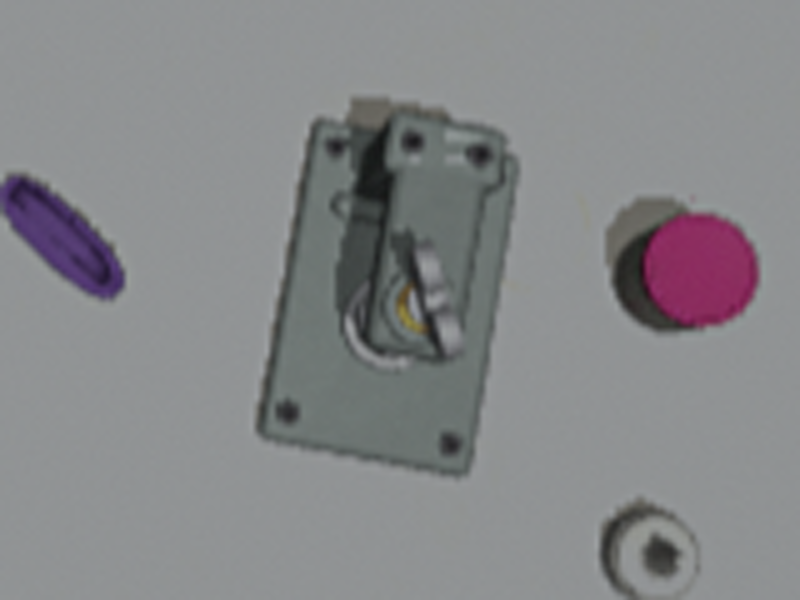

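View pics/crops.png

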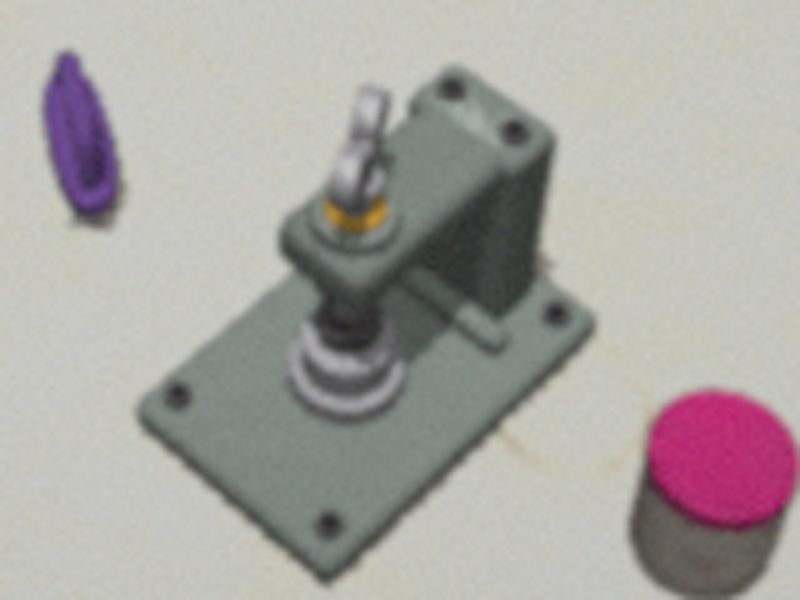

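```bash
cat > h.py <<'E'
import numpy as np,cv2
from cell import *
def cal(n,H=384):
    f=grab_frame(n);T=f["camera_from_world"];fl=H/2/np.tan(np.radians(f["vertical_fov"]/2));return f["frame"],T,fl,f["cx"],f["cy"]
def ray(c,p):
    _,T,fl,cx,cy=c;R=T[:3,:3];d=R.T@np.array([(p[0]-cx)/fl,(p[1]-cy)/fl,1]);return -R.T@T[:3,3],d
def onz(c,p,z):
    o,d=ray(c,p);return o+d*(z-o[2])/d[2]
def proj(c,P):
    _,T,fl,cx,cy=c;q=T[:3,:3]@np.asarray(P)+T[:3,3];return np.array([fl*q[0]/q[2]+cx,fl*q[1]/q[2]+cy])
E
python3 - <<'E'
from h import *
ct=cal("top");cs=cal("scene")
t=lambda u,v:(225+u/5-.4,165+v/5-.4)
s=lambda u,v:(220+u/5-.4,200+v/5-.4)
C=[onz(ct,t(*p),.02)for p in[(315,118),(517,152),(468,475),(258,435)]]
for i in range(4):print(np.round(C[i],4),round(np.linalg.norm(C[i]-C[i-1]),4))
B=[onz(ct,t(*p),.02)for p in[(336,146),(450,443),(288,411)]]
print("bolts",np.round(B,4))
S=[onz(cs,s(*p),.02)for p in[(140,412),(327,580),(595,322)]]
print("scene corners",np.round(S,4))
# column top bolts z=.125
print("coltop",[np.round(onz(ct,t(*p),.125),4)for p in[(412,140),(481,154)]],[np.round(onz(cs,s(*p),.125),4)for p in[(452,88),(514,130)]])
# bush: 
print("bush",onz(cs,s(354,215),.134))
c=np.mean(C,0);ax=(C[0]+C[1]-C[2]-C[3]);ax/=np.linalg.norm(ax);print("center",c,ax,np.degrees(np.arctan2(ax[1],ax[0])))
c2=(S[0]+S[2])/2;print("scene centre",c2)
A=c-.015*ax;print("axis",A, "scene",c2-.015*ax)
for z in(.134,.15,.16,.17,.18,.19):
    print(z,(proj(ct,[A[0],A[1],z])-[224.6,164.6])*5,(proj(cs,[A[0],A[1],z])-[219.6,199.6])*5)
E
```

```text
[ 0.605  -0.0833  0.02  ] 0.1674
[ 0.588  -0.1891  0.02  ] 0.1071
[ 0.4213 -0.1598  0.02  ] 0.1692
[ 0.4405 -0.053   0.02  ] 0.1085
bolts [[ 0.5902 -0.0942  0.02  ]
 [ 0.4373 -0.1509  0.02  ]
 [ 0.4527 -0.0684  0.02  ]]
scene corners [[ 0.4386 -0.0591  0.02  ]
 [ 0.4178 -0.1623  0.02  ]
 [ 0.5824 -0.1909  0.02  ]]
coltop [array([ 0.5759, -0.1176,  0.125 ]), array([ 0.5696, -0.1496,  0.125 ])] [array([ 0.5777, -0.1162,  0.125 ]), array([ 0.5722, -0.1472,  0.125 ])]
bush [ 0.49509069 -0.12123465  0.134     ]
center [ 0.51370605 -0.12130828  0.02      ] [ 0.98418542 -0.17714137  0.        ] -10.203296667700304
scene centre [ 0.51051819 -0.1249768   0.02      ]
axis [ 0.49894327 -0.11865116  0.02      ] scene [ 0.49575541 -0.12231968  0.02      ]
0.134 [420.18191531 303.77179865] [353.57062005 205.22028304]
0.15 [425.89373864 300.94387617] [355.2315023  178.10690669]
0.16 [429.57754508 299.12002441] [356.29357248 160.76894781]
0.17 [433.35289972 297.25084716] [357.37471586 143.11962479]
0.18 [437.22325817 295.33463353] [358.4754509  125.15047417]
0.19 [441.19225218 293.36958547] [359.59631501 106.85272295]
```

Run:
```python
import cv2,numpy as np
a=cv2.imread("pics/top0.png")[208:242,296:324];b=cv2.imread("pics/scene0.png")[214:250,276:304]
a=cv2.resize(a,None,fx=14,fy=14,interpolation=cv2.INTER_CUBIC);b=cv2.resize(b,None,fx=14,fy=14,interpolation=cv2.INTER_CUBIC)
h=max(a.shape[0],b.shape[0]);a=cv2.copyMakeBorder(a,0,h-a.shape[0],0,0,0)
cv2.imwrite("pics/crop2.png",np.hstack([a,b]))
```

```text
(no output)
```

View pics/crop2.png

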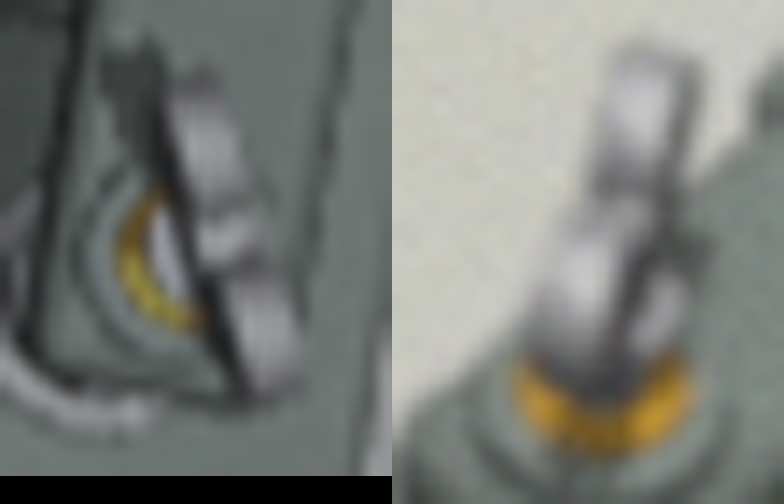

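Run:
```python
from h import *
ct=cal("top");cs=cal("scene")
f=lambda u,v:(296+u/14-.46,208+v/14-.46)
A=np.array([.4975,-.1203])
for z in(.165,.172,.18):
    P=onz(ct,f(190,80),z);Q=onz(ct,f(275,393),z);d=P-Q;print(z,P,Q,"mid",(P+Q)/2,np.linalg.norm(d),np.degrees(np.arctan2(d[1],d[0])))
d/=np.linalg.norm(d)
for z in(.15,.16,.165,.17,.175,.18,.185):
  for s in(-1,0,1):
    p=np.r_[A+s*.026*d[:2],z];print(z,s,"top",np.round((proj(ct,p)-[295.54,207.54])*14),"scene",np.round((proj(cs,p)-[275.54,213.54])*14+[392,0]))
```

```text
0.165 [ 0.52303098 -0.11517771  0.165     ] [ 0.47430566 -0.12754538  0.165     ] mid [ 0.49866832 -0.12136154  0.165     ] 0.05027042770498066 14.242281887712922
0.172 [ 0.52223691 -0.11404096  0.172     ] [ 0.47393923 -0.12630008  0.172     ] mid [ 0.49808807 -0.12017052  0.172     ] 0.04982922059650478 14.242281887712892
0.18 [ 0.5213294  -0.11274182  0.18      ] [ 0.47352046 -0.12487689  0.18      ] mid [ 0.49742493 -0.11880935  0.18      ] 0.049324983901103715 14.242281887712938
0.15 -1 top [253. 411.] scene [547. 464.]
0.15 0 top [210. 251.] scene [608. 316.]
0.15 1 top [167.  92.] scene [667. 174.]
0.16 -1 top [264. 407.] scene [550. 416.]
0.16 0 top [220. 246.] scene [611. 268.]
0.16 1 top [177.  86.] scene [670. 126.]
0.165 -1 top [270. 406.] scene [551. 391.]
0.165 0 top [226. 243.] scene [613. 243.]
0.165 1 top [182.  82.] scene [672. 101.]
0.17 -1 top [275. 404.] scene [552. 366.]
0.17 0 top [231. 241.] scene [614. 218.]
0.17 1 top [187.  78.] scene [674.  76.]
0.175 -1 top [281. 403.] scene [554. 342.]
0.175 0 top [236. 238.] scene [616. 193.]
0.175 1 top [192.  75.] scene [676.  51.]
0.18 -1 top [287. 401.] scene [555. 316.]
0.18 0 top [242. 235.] scene [618. 168.]
0.18 1 top [197.  71.] scene [677.  25.]
0.185 -1 top [293. 400.] scene [556. 291.]
0.185 0 top [248. 233.] scene [619. 142.]
0.185 1 top [203.  68.] scene [679.  -0.]
```

```bash
cat >> h.py <<'E'
from scipy.spatial.transform import Rotation as Ro
def Rt():
    o=get_obs();w,x,y,z=o["orientation"];return o,Ro.from_quat([x,y,z,w]).as_matrix()
def st():
    o,R=Rt();y=np.degrees(np.arctan2(R[1,1],R[0,1]))
    print("t",round(o["clock"],2),"pos",np.round(o["eef_pos"],4),"yaw_y",round(y,2),"tilt",np.round(R[:,2],4),"F",np.round(o["wrist_force"],2),"M",np.round(o["ft_torque"],3),"op",round(o["opening"],3),"j6",round(np.degrees(o["joints"][5]),1))
def plan(pos,yaw):
    o,R=Rt();a=np.radians(yaw);y=np.array([np.cos(a),np.sin(a),0]);z=np.array([0,0,-1.]);Rg=np.c_[np.cross(y,z),y,z]
    print("turn",np.round(np.degrees(Ro.from_matrix(R.T@Rg).as_rotvec()),2),"shift",np.round(R.T@(np.array(pos)-o["eef_pos"])*1000,1))
E
python3 -c "
from h import *
st();plan([.4978,-.12,.23],104)"
```

```text
t 0.3 pos [0.2038 0.4837 0.2311] yaw_y 67.15 tilt [-2.e-04 -3.e-04 -1.e+00] F [ 0.27  0.62 -0.57] M [ 0.021  0.018 -0.061] op 0.998 j6 81.1
turn [-2.000e-02 -1.000e-02 -3.685e+01] shift [-505.3 -442.2    1.2]
```

play_rows(
  motion=[0,0,-2,-25,-22,0,0.5,0,0,-4,-60,-52,0,0.5,0,0,-7,-95,-83,0,0.5,0,0,-10,-130,-114,0,0.5,0,0,-13,-165,-144,0,0.5,0,0,-16,-200,-175,0,0.5,0,0,-19,-235,-206,0,0.5,0,0,-22,-270,-236,0,0.5,0,0,-25,-305,-267,0,0.5,0,0,-28,-340,-298,0,0.5,0,0,-31,-375,-328,0,0.5,0,0,-33,-410,-359,0,0.5,0,0,-35,-440,-385,0,0.5,0,0,-36,-465,-407,0,0.5,0,0,-37,-485,-424,0,0.5,0,0,-37,-498,-436,0,0.5,0,0,-37,-505,-442,0,0.5,0,0,-37,-505,-442,0,0.5,0,0,-37,-505,-442,0,0.5],
  squeeze=40,
)

```text
clock: 2.68
eef_pos: [0.4973, -0.119, 0.2314]
orientation: [-0.0, -0.123, 0.992, -0.0]
wrist_force: [1.1, 0.2, -0.6]
opening: 0.502
```

```bash
python3 -c "
from h import *
st();plan([.4978,-.12,.157],104)
a=cal('top')[0];b=cal('scene')[0]
a=cv2.resize(a[170:270,260:360],None,fx=4,fy=4,interpolation=2);b=cv2.resize(b[170:270,240:340],None,fx=4,fy=4,interpolation=2)
cv2.imwrite('pics/m1.png',np.hstack([a,b])[...,::-1])"
```

```text
t 2.67 pos [ 0.4973 -0.119   0.2314] yaw_y 104.18 tilt [-2.e-04 -2.e-04 -1.e+00] F [ 1.1   0.2  -0.61] M [ 0.027  0.034 -0.003] op 0.502 j6 -36.8
turn [-0.01 -0.01  0.18] shift [-0.2 -1.1 74.4]
```

View pics/m1.png

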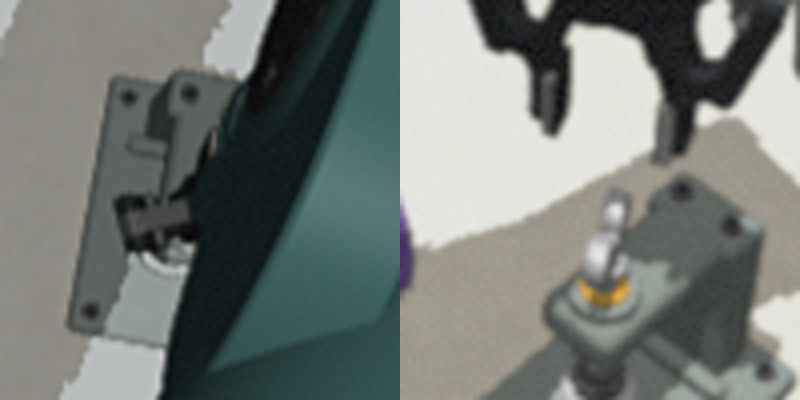

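play_rows(
  motion=[0,0,0,0,-1,15,0.5,0,0,0,0,-1,35,0.5,0,0,0,0,-1,52,0.4,0,0,0,0,-1,66,0.3,0,0,0,0,-1,74,0.3,0,0,0,0,-1,74,0.3],
)

```text
clock: 3.52
eef_pos: [0.4975, -0.1199, 0.1572]
orientation: [-0.0, -0.124, 0.992, -0.0]
wrist_force: [-0.4, -0.4, 1.1]
opening: 0.297
```

```bash
python3 -c "
from h import *
st()
b=cal('scene')[0]
b=cv2.resize(b[190:270,250:350],None,fx=7,fy=7,interpolation=2)
cv2.imwrite('pics/m2.png',b[...,::-1])"
```

```text
t 3.52 pos [ 0.4975 -0.1199  0.1572] yaw_y 104.19 tilt [-4.e-04 -1.e-04 -1.e+00] F [-0.37 -0.36  1.11] M [-0.024 -0.007  0.038] op 0.297 j6 -36.9
```

View pics/m2.png

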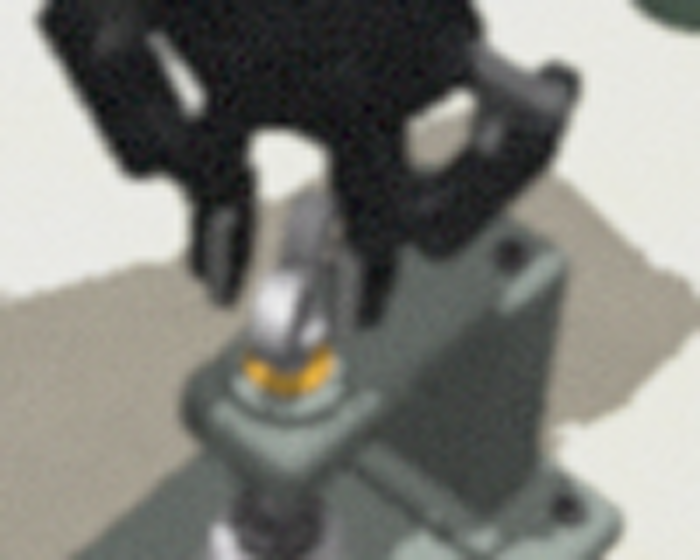

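play_rows(
  motion=[0,0,0,0,0,0,0.2,0,0,0,0,0,0,0.15,0,0,0,0,0,0,0.1,0,0,0,0,0,0,0,0,0,0,0,0,0,0,0,0,0,0,0,0,0],
  squeeze=20,
)

```text
clock: 4.32
eef_pos: [0.4979, -0.1201, 0.1579]
orientation: [0.0, -0.123, 0.992, -0.0]
wrist_force: [-0.5, 1.3, 7.0]
opening: 0.112
```

```bash
python3 -c "
from h import *
st()
o,R=Rt();print('tool F',R.T@o['wrist_force'],'M',R.T@o['ft_torque'])
b=cal('scene')[0]
b=cv2.resize(b[190:270,250:350],None,fx=7,fy=7,interpolation=2)
cv2.imwrite('pics/m3.png',b[...,::-1])"
```

```text
t 4.33 pos [ 0.4979 -0.1201  0.1579] yaw_y 104.18 tilt [ 7.e-04 -6.e-04 -1.e+00] F [-0.51  1.31  7.02] M [0.13  0.025 0.032] op 0.112 j6 -36.9
tool F [ 0.17187181  1.39057716 -7.01677426] M [-0.13176619 -0.00796597 -0.03150211]
```

View pics/m3.png

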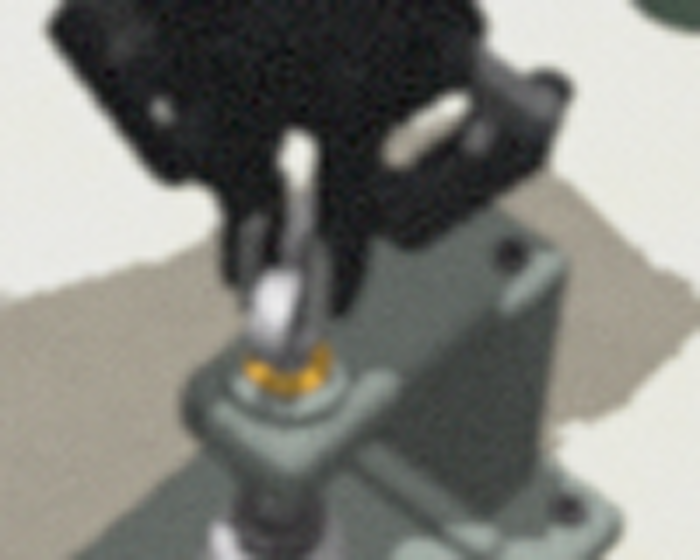

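play_rows(
  motion=[0,0,0,0,0,0,0,0,0,0,0,0,0,0,0,0,4,0,0,0.1,0,0,0,8,0,0,0.2,0,0,0,12,0,0,0.3,0,0,0,16,0,0,0.4,0,0,0,20,0,0,0.6,0,0,0,24,0,0,0.7,0,0,0,28,0,0,0.8,0,0,0,30,0,0,0.8,0,0,0,30,0,0,0.8,0,0,0,30,0,0,0.8,0],
  squeeze=50,
)

```text
clock: 5.88
eef_pos: [0.498, -0.1202, 0.1572]
orientation: [0.0, 0.137, 0.991, -0.0]
wrist_force: [0.2, 0.4, 5.9]
opening: 0.109
```

```bash
cat >> h.py <<'E'
def tf():
    st();o,R=Rt();print('tool F',np.round(R.T@o['wrist_force'],2),'M',np.round(R.T@o['ft_torque'],3),'tau',np.round(o['joint_torque'],2))
E
python3 -c "
from h import *
tf()"
```

```text
t 5.88 pos [ 0.498  -0.1202  0.1572] yaw_y 74.25 tilt [ 9.e-04 -7.e-04 -1.e+00] F [0.21 0.44 5.89] M [0.034 0.105 0.003] op 0.109 j6 -6.9
tool F [-0.09  0.48 -5.89] M [-0.004  0.11  -0.003] tau [ 2.000e-02 -6.019e+01  3.480e+01 -2.100e-01 -0.000e+00 -4.000e-02]
```

play_rows(
  motion=[0,0,4,0,0,0.1,0,0,0,8,0,0,0.2,0,0,0,12,0,0,0.3,0,0,0,16,0,0,0.4,0,0,0,20,0,0,0.6,0,0,0,24,0,0,0.7,0,0,0,28,0,0,0.8,0,0,0,30,0,0,0.8,0,0,0,30,0,0,0.8,0],
)

```text
clock: 7.0
eef_pos: [0.4979, -0.1202, 0.1564]
orientation: [0.0, 0.388, 0.922, -0.0]
wrist_force: [0.0, -0.1, 3.8]
opening: 0.104
```

```bash
python3 -c "
from h import *
tf();a=cal('scene');tf()
b=cv2.resize(a[0][190:290,250:350],None,fx=6,fy=6,interpolation=2)
cv2.imwrite('pics/m4.png',b[...,::-1])"
```

```text
t 7.0 pos [ 0.4979 -0.1202  0.1564] yaw_y 44.31 tilt [ 8.e-04 -6.e-04 -1.e+00] F [ 0.02 -0.09  3.76] M [ 0.062  0.136 -0.025] op 0.104 j6 23.0
tool F [-0.08 -0.05 -3.76] M [0.054 0.139 0.025] tau [  0.11 -60.74  35.14  -0.22   0.07   0.34]
t 7.05 pos [ 0.4979 -0.1202  0.1564] yaw_y 44.33 tilt [ 8.e-04 -7.e-04 -1.e+00] F [-1.42  0.91  3.16] M [ 0.026  0.113 -0.012] op 0.107 j6 23.0
tool F [ 1.64 -0.38 -3.16] M [0.063 0.098 0.012] tau [  0.13 -60.79  35.18  -0.22   0.08   0.09]
```

View pics/m4.png

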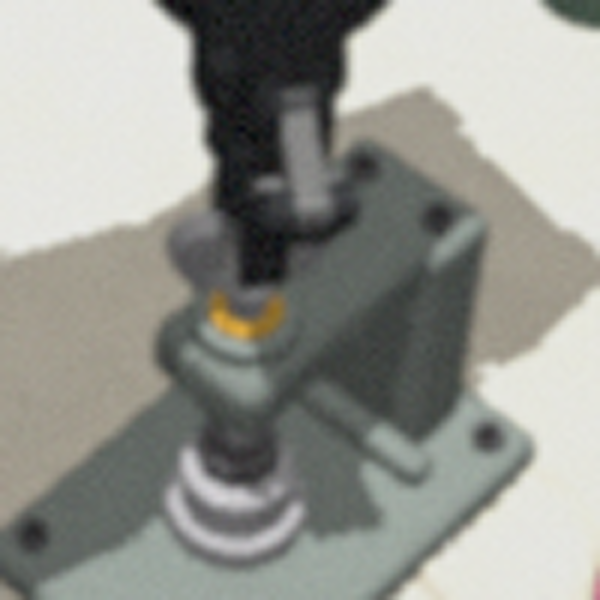

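play_rows(
  motion=[0,0,3,0,0,0.1,0,0,0,6,0,0,0.2,0,0,0,6,0,0,0.2,0,0,0,6,0,0,0.2,0],
)

```text
clock: 7.55
eef_pos: [0.4979, -0.1202, 0.1562]
orientation: [0.001, 0.435, 0.9, -0.0]
wrist_force: [-0.6, 0.7, 4.7]
opening: 0.102
```

```bash
cat > s.py <<'E'
from h import *
L=[]
for i in range(6):
    o,R=Rt();L.append(np.r_[(R.T@o['ft_torque'])[2],o['joint_torque'][5],(R.T@o['wrist_force']),o['opening'],(R.T@o['ft_torque'])[:2],np.degrees(np.arctan2(R[1,1],R[0,1]))])
    if i<5: grab_frame("scene")
L=np.array(L);print("Mz",np.round(L[:,0],3),"tau6",np.round(L[:,1],3));print("mean",np.round(L.mean(0),3));print(o['clock'],o['eef_pos'])
E
python3 s.py
```

```text
Mz [ 0.01  -0.017  0.007  0.071  0.071  0.053] tau6 [-0.03  -0.085 -0.046 -0.031 -0.028 -0.027]
mean [ 3.3000e-02 -4.1000e-02  1.1800e-01 -6.0600e-01 -5.2900e+00  1.0400e-01
  1.3500e-01  9.3000e-02  3.8407e+01]
7.8 [ 0.49792337 -0.12019245  0.15621246]
```

play_rows(
  motion=[0,0,3,0,0,0.1,0,0,0,6,0,0,0.2,0,0,0,6,0,0,0.2,0,0,0,6,0,0,0.2,0],
)

```text
clock: 8.3
eef_pos: [0.4979, -0.1202, 0.156]
orientation: [0.001, 0.481, 0.877, -0.0]
wrist_force: [-0.8, 0.4, 6.0]
opening: 0.104
```

```bash
python3 s.py
```

```text
Mz [0.074 0.041 0.005 0.111 0.048 0.017] tau6 [-0.035 -0.048 -0.051 -0.052 -0.052 -0.052]
mean [ 0.049 -0.048  0.261 -0.442 -5.388  0.104  0.163  0.107 32.477]
8.55 [ 0.49792969 -0.12019493  0.15603851]
```

play_rows(
  motion=[0,0,3,0,0,0.1,0,0,0,6,0,0,0.2,0,0,0,6,0,0,0.2,0,0,0,6,0,0,0.2,0],
)

```text
clock: 9.05
eef_pos: [0.4979, -0.1202, 0.1559]
orientation: [0.001, 0.526, 0.851, -0.0]
wrist_force: [0.0, -0.2, 5.9]
opening: 0.108
```

```bash
python3 s.py
```

```text
Mz [0.084 0.072 0.036 0.054 0.079 0.003] tau6 [-0.035 -0.049 -0.051 -0.052 -0.052 -0.052]
mean [ 0.055 -0.049  0.451 -0.705 -5.335  0.103  0.18   0.109 26.552]
9.3 [ 0.4979399  -0.12020392  0.1559091 ]
```

play_rows(
  motion=[0,0,3,0,0,0.1,0,0,0,6,0,0,0.2,0,0,0,6,0,0,0.2,0,0,0,6,0,0,0.2,0],
)

```text
clock: 9.8
eef_pos: [0.4979, -0.1202, 0.1557]
orientation: [0.001, 0.569, 0.822, -0.0]
wrist_force: [-1.0, 0.1, 4.6]
opening: 0.103
```

```bash
sed -i 's/range(6)/range(4)/;s/i<5/i<3/' s.py; python3 s.py
```

```text
Mz [0.033 0.033 0.135 0.07 ] tau6 [-0.035 -0.049 -0.052 -0.052]
mean [ 0.068 -0.047  0.771 -0.588 -5.493  0.104  0.191  0.082 20.625]
9.95 [ 0.49793571 -0.12020273  0.15575355]
```

play_rows(
  motion=[0,0,3,0,0,0.1,0,0,0,6,0,0,0.2,0,0,0,6,0,0,0.2,0,0,0,6,0,0,0.2,0],
)

```text
clock: 10.45
eef_pos: [0.4979, -0.1202, 0.1556]
orientation: [0.001, 0.611, 0.792, -0.0]
wrist_force: [-1.2, -0.0, 5.7]
opening: 0.1
```

```bash
python3 s.py
```

```text
Mz [0.098 0.041 0.057 0.069] tau6 [-0.035 -0.049 -0.052 -0.052]
mean [ 0.066 -0.047  0.232 -0.795 -5.135  0.103  0.191  0.091 14.697]
10.6 [ 0.49787181 -0.12021518  0.15553218]
```

play_rows(
  motion=[0,0,3,0,0,0.1,0,0,0,6,0,0,0.2,0,0,0,6,0,0,0.2,0,0,0,6,0,0,0.2,0],
)

```text
clock: 11.1
eef_pos: [0.4979, -0.1202, 0.1554]
orientation: [0.001, 0.651, 0.759, 0.0]
wrist_force: [-0.4, -0.5, 5.2]
opening: 0.101
```

```bash
python3 s.py
```

```text
Mz [0.009 0.089 0.063 0.077] tau6 [-0.035 -0.049 -0.052 -0.052]
mean [ 0.06  -0.047  0.072 -0.9   -5.534  0.103  0.184  0.051  8.773]
11.25 [ 0.49790748 -0.12020551  0.15541943]
```

play_rows(
  motion=[0,0,3,0,0,0.1,0,0,0,6,0,0,0.2,0,0,0,6,0,0,0.2,0,0,0,6,0,0,0.2,0],
)

```text
clock: 11.75
eef_pos: [0.4979, -0.1202, 0.1552]
orientation: [0.001, 0.689, 0.724, -0.0]
wrist_force: [-1.3, 0.1, 6.1]
opening: 0.103
```

```bash
python3 s.py
```

```text
Mz [0.036 0.084 0.056 0.034] tau6 [-0.035 -0.049 -0.052 -0.052]
mean [ 0.053 -0.047  0.27  -1.101 -5.798  0.104  0.196  0.006  2.848]
11.9 [ 0.4978816  -0.12019955  0.15521326]
```

play_rows(
  motion=[0,0,3,0,0,0.1,0,0,0,6,0,0,0.2,0,0,0,6,0,0,0.2,0,0,0,6,0,0,0.2,0],
)

```text
clock: 12.4
eef_pos: [0.4979, -0.1202, 0.1551]
orientation: [0.001, 0.726, 0.688, 0.0]
wrist_force: [-0.5, 0.5, 4.9]
opening: 0.11
```

```bash
python3 s.py
```

```text
Mz [0.065 0.052 0.054 0.093] tau6 [-0.035 -0.049 -0.051 -0.052]
mean [ 0.066 -0.047  0.019 -0.304 -5.543  0.106  0.208  0.013 -3.08 ]
12.55 [ 0.49787135 -0.12020827  0.15505786]
```

play_rows(
  motion=[0,0,3,0,0,0.1,0,0,0,6,0,0,0.2,0,0,0,6,0,0,0.2,0,0,0,6,0,0,0.2,0],
)

```text
clock: 13.05
eef_pos: [0.4979, -0.1202, 0.1549]
orientation: [0.001, 0.76, 0.649, 0.0]
wrist_force: [-1.4, 0.0, 5.3]
opening: 0.112
```

```bash
python3 s.py
```

```text
Mz [0.078 0.037 0.028 0.062] tau6 [-0.035 -0.049 -0.052 -0.052]
mean [ 0.051 -0.047  0.145 -0.872 -5.109  0.107  0.229  0.027 -9.005]
13.2 [ 0.49785962 -0.12018113  0.15490994]
```

play_rows(
  motion=[0,0,3,0,0,0.1,0,0,0,6,0,0,0.2,0,0,0,6,0,0,0.2,0,0,0,6,0,0,0.2,0],
)

```text
clock: 13.7
eef_pos: [0.4979, -0.1202, 0.1547]
orientation: [0.001, 0.793, 0.609, 0.0]
wrist_force: [-0.9, 0.5, 5.5]
opening: 0.109
```

```bash
python3 s.py
```

```text
Mz [0.027 0.077 0.083 0.039] tau6 [-0.035 -0.049 -0.051 -0.052]
mean [ 5.6000e-02 -4.7000e-02 -3.6400e-01 -1.0960e+00 -5.4210e+00  1.0700e-01
  1.9700e-01 -1.0000e-02 -1.4931e+01]
13.85 [ 0.49786473 -0.1202105   0.15475659]
```

play_rows(
  motion=[0,0,3,0,0,0.1,0,0,0,6,0,0,0.2,0,0,0,6,0,0,0.2,0,0,0,6,0,0,0.2,0],
)

```text
clock: 14.35
eef_pos: [0.4978, -0.1202, 0.1546]
orientation: [0.001, 0.823, 0.567, 0.0]
wrist_force: [-1.0, 0.4, 5.1]
opening: 0.102
```

```bash
python3 s.py
```

```text
Mz [0.043 0.062 0.069 0.072] tau6 [-0.035 -0.049 -0.051 -0.052]
mean [  0.061  -0.047   0.102  -0.832  -4.933   0.105   0.2    -0.08  -20.857]
14.5 [ 0.49785854 -0.12018886  0.15457716]
```

play_rows(
  motion=[0,0,3,0,0,0.1,0,0,0,6,0,0,0.2,0,0,0,6,0,0,0.2,0,0,0,6,0,0,0.2,0],
)

```text
clock: 15.0
eef_pos: [0.4978, -0.1202, 0.1544]
orientation: [0.001, 0.852, 0.524, 0.0]
wrist_force: [-0.1, 0.4, 5.2]
opening: 0.107
```

```bash
python3 s.py
```

```text
Mz [ 0.036  0.095 -0.011  0.062] tau6 [-0.035 -0.049 -0.052 -0.052]
mean [  0.046  -0.047  -0.165  -0.652  -5.481   0.104   0.198  -0.049 -26.784]
15.15 [ 0.49781636 -0.12015873  0.15441013]
```

play_rows(
  motion=[0,0,3,0,0,0.1,0,0,0,6,0,0,0.2,0,0,0,6,0,0,0.2,0,0,0,6,0,0,0.2,0],
)

```text
clock: 15.65
eef_pos: [0.4978, -0.1202, 0.1542]
orientation: [0.001, 0.878, 0.479, 0.0]
wrist_force: [-0.4, -0.1, 5.1]
opening: 0.105
```

```bash
python3 s.py
```

```text
Mz [0.058 0.052 0.065 0.062] tau6 [-0.035 -0.049 -0.052 -0.052]
mean [  0.059  -0.047  -0.305  -0.944  -5.508   0.104   0.194  -0.084 -32.709]
15.8 [ 0.4978111  -0.12018175  0.15424477]
```

play_rows(
  motion=[0,0,3,0,0,0.1,0,0,0,6,0,0,0.2,0,0,0,6,0,0,0.2,0,0,0,6,0,0,0.2,0],
)

```text
clock: 16.3
eef_pos: [0.4978, -0.1202, 0.1541]
orientation: [0.001, 0.901, 0.433, 0.0]
wrist_force: [-0.8, 0.5, 6.0]
opening: 0.105
```

```bash
python3 s.py; python3 -c "
from h import *
a=cal('scene')
b=cv2.resize(a[0][190:290,250:350],None,fx=6,fy=6,interpolation=2)
cv2.imwrite('pics/m5.png',b[...,::-1])"
```

```text
Mz [0.041 0.049 0.018 0.053] tau6 [-0.035 -0.049 -0.052 -0.052]
mean [ 4.0000e-02 -4.7000e-02  1.8000e-02 -6.4900e-01 -5.6170e+00  1.0600e-01
  2.0400e-01 -1.1600e-01 -3.8634e+01]
16.45 [ 0.4977956  -0.12020932  0.15408406]
```

View pics/m5.png

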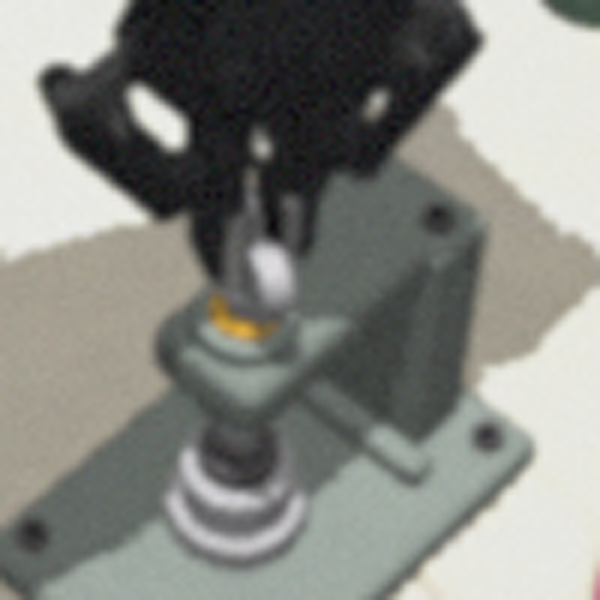

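The wing turns with the jaws, and the foot is close to the anvil (crop ~(240,470)). I'll keep going.

play_rows(
  motion=[0,0,3,0,0,0.1,0,0,0,6,0,0,0.2,0,0,0,6,0,0,0.2,0,0,0,6,0,0,0.2,0],
)

```text
clock: 17.0
eef_pos: [0.4978, -0.1202, 0.1539]
orientation: [0.001, 0.922, 0.386, 0.0]
wrist_force: [-0.2, -0.4, 4.9]
opening: 0.1
```

```bash
python3 s.py
```

```text
Mz [0.05  0.071 0.007 0.038] tau6 [-0.035 -0.049 -0.052 -0.052]
mean [ 4.200e-02 -4.700e-02 -5.040e-01 -5.390e-01 -5.628e+00  1.040e-01
  1.670e-01 -9.800e-02 -4.456e+01]
17.15 [ 0.49780331 -0.12018433  0.1539226 ]
```

play_rows(
  motion=[0,0,3,0,0,0.1,0,0,0,6,0,0,0.2,0,0,0,6,0,0,0.2,0,0,0,6,0,0,0.2,0],
)

```text
clock: 17.65
eef_pos: [0.4978, -0.1202, 0.1538]
orientation: [0.001, 0.941, 0.338, 0.0]
wrist_force: [0.0, -0.4, 5.4]
opening: 0.105
```

```bash
python3 s.py
```

```text
Mz [0.023 0.076 0.06  0.052] tau6 [-0.035 -0.049 -0.052 -0.052]
mean [ 5.3000e-02 -4.7000e-02 -2.3200e-01 -1.9700e-01 -5.2650e+00  1.0300e-01
  1.6700e-01 -1.1700e-01 -5.0486e+01]
17.8 [ 0.4977965  -0.12014526  0.1537513 ]
```

play_rows(
  motion=[0,0,3,0,0,0.1,0,0,0,6,0,0,0.2,0,0,0,6,0,0,0.2,0,0,0,6,0,0,0.2,0],
)

```text
clock: 18.3
eef_pos: [0.4978, -0.1202, 0.1536]
orientation: [0.001, 0.957, 0.289, 0.0]
wrist_force: [-1.4, 0.1, 5.5]
opening: 0.102
```

```bash
python3 s.py
```

```text
Mz [0.111 0.017 0.046 0.067] tau6 [-0.035 -0.049 -0.052 -0.052]
mean [ 6.0000e-02 -4.7000e-02 -9.3800e-01 -4.0100e-01 -5.3490e+00  1.0200e-01
  1.6300e-01 -1.6200e-01 -5.6412e+01]
18.45 [ 0.4978172  -0.1201657   0.15360277]
```

play_rows(
  motion=[0,0,3,0,0,0.1,0,0,0,6,0,0,0.2,0,0,0,6,0,0,0.2,0,0,0,6,0,0,0.2,0],
)

```text
clock: 18.95
eef_pos: [0.4978, -0.1201, 0.1534]
orientation: [0.0, 0.971, 0.239, 0.0]
wrist_force: [-1.6, -0.5, 5.3]
opening: 0.099
```

```bash
python3 s.py
```

```text
Mz [0.044 0.025 0.047 0.083] tau6 [-0.035 -0.049 -0.052 -0.052]
mean [ 5.0000e-02 -4.7000e-02 -8.8600e-01 -4.6900e-01 -4.9220e+00  1.0300e-01
  1.1900e-01 -1.5700e-01 -6.2337e+01]
19.1 [ 0.4977768  -0.12015103  0.15342313]
```

play_rows(
  motion=[0,0,3,0,0,0.1,0,0,0,6,0,0,0.2,0,0,0,6,0,0,0.2,0,0,0,6,0,0,0.2,0],
)

```text
clock: 19.6
eef_pos: [0.4978, -0.1201, 0.1533]
orientation: [0.0, 0.982, 0.189, 0.0]
wrist_force: [-1.3, 0.4, 4.6]
opening: 0.099
```

```bash
python3 s.py
```

```text
Mz [0.054 0.064 0.095 0.072] tau6 [-0.035 -0.049 -0.052 -0.052]
mean [ 7.2000e-02 -4.7000e-02 -6.7000e-01 -8.6700e-01 -5.3490e+00  1.0300e-01
  1.1400e-01 -1.9800e-01 -6.8263e+01]
19.75 [ 0.49778449 -0.1201274   0.15323403]
```

play_rows(
  motion=[0,0,3,0,0,0.1,0,0,0,6,0,0,0.2,0,0,0,6,0,0,0.2,0,0,0,6,0,0,0.2,0],
)

```text
clock: 20.25
eef_pos: [0.4978, -0.1201, 0.1531]
orientation: [0.0, 0.99, 0.138, 0.0]
wrist_force: [-0.3, -0.3, 5.2]
opening: 0.104
```

```bash
python3 s.py
```

```text
Mz [ 0.03  -0.012  0.042  0.01 ] tau6 [-0.035 -0.049 -0.052 -0.052]
mean [ 1.7000e-02 -4.7000e-02 -4.5700e-01 -4.9100e-01 -5.3330e+00  1.0500e-01
  1.3200e-01 -1.8600e-01 -7.4189e+01]
20.4 [ 0.49779491 -0.12009698  0.15309863]
```

play_rows(
  motion=[0,0,3,0,0,0.1,0,0,0,6,0,0,0.2,0,0,0,6,0,0,0.2,0,0,0,6,0,0,0.2,0],
)

```text
clock: 20.9
eef_pos: [0.4978, -0.1201, 0.1529]
orientation: [0.0, 0.996, 0.086, 0.001]
wrist_force: [-1.1, -0.4, 5.9]
opening: 0.103
```

```bash
python3 s.py
```

```text
Mz [0.057 0.099 0.047 0.059] tau6 [-0.035 -0.049 -0.052 -0.052]
mean [ 6.6000e-02 -4.7000e-02 -9.2400e-01  7.3000e-02 -5.2960e+00  1.0200e-01
  9.3000e-02 -2.0100e-01 -8.0116e+01]
21.05 [ 0.49775503 -0.12010553  0.15293574]
```

play_rows(
  motion=[0,0,3,0,0,0.1,0,0,0,6,0,0,0.2,0,0,0,6,0,0,0.2,0,0,0,6,0,0,0.2,0],
)

```text
clock: 21.55
eef_pos: [0.4978, -0.1201, 0.1528]
orientation: [0.0, 0.999, 0.035, 0.001]
wrist_force: [-0.5, -0.2, 5.8]
opening: 0.101
```

```bash
python3 s.py; python3 -c "
from h import *
tf();a=cal('scene')
b=cv2.resize(a[0][240:300,260:320],None,fx=10,fy=10,interpolation=2)
cv2.imwrite('pics/m6.png',b[...,::-1])"
```

```text
Mz [-0.026 -0.048 -0.022 -0.037] tau6 [0.06  0.047 0.044 0.044]
mean [-3.3000e-02  4.9000e-02 -6.2400e-01 -2.6900e-01 -5.4980e+00  1.0300e-01
  4.1000e-02 -1.9100e-01 -8.6034e+01]
21.7 [ 0.49777586 -0.12009226  0.15276506]
t 21.7 pos [ 0.4978 -0.1201  0.1528] yaw_y -86.03 tilt [ 1.2e-03 -7.0e-04 -1.0e+00] F [-0.25  0.58  5.61] M [0.025 0.179 0.037] op 0.108 j6 153.4
tool F [-0.2  -0.59 -5.61] M [ 0.038 -0.177 -0.037] tau [-0.000e+00 -6.020e+01  3.477e+01 -3.700e-01  6.000e-02  4.000e-02]
```

View pics/m6.png

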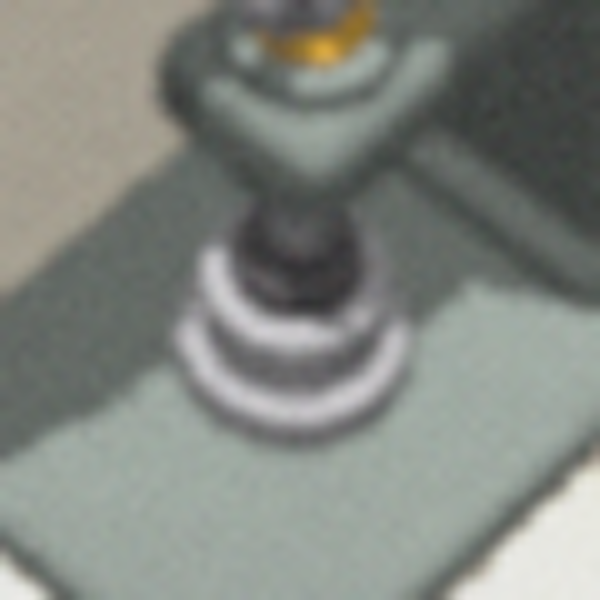

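play_rows(
  motion=[0,0,0.7,0,0,0,0,0,0,1.4,0,0,0,0,0,0,2,0,0,0,0,0,0,2,0,0,0,0,0,0,2,0,0,0,0],
)

```text
clock: 22.38
eef_pos: [0.4977, -0.1201, 0.1527]
orientation: [0.0, 1.0, 0.017, 0.001]
wrist_force: [-0.6, -0.5, 4.2]
opening: 0.101
```

```bash
python3 s.py
```

```text
Mz [-0.118 -0.156 -0.142 -0.145] tau6 [0.135 0.132 0.133 0.135]
mean [-1.4000e-01  1.3400e-01  1.3200e-01  2.4800e-01 -3.4880e+00  1.0400e-01
  1.0000e-03 -1.3100e-01 -8.8027e+01]
22.525 [ 0.49776913 -0.12010696  0.15277403]
```

play_rows(
  motion=[0,0,0.5,0,0,0,0,0,0,1,0,0,0,0,0,0,1,0,0,0,0,0,0,1,0,0,0,0],
)

```text
clock: 23.02
eef_pos: [0.4977, -0.1201, 0.1527]
orientation: [0.0, 1.0, 0.008, 0.001]
wrist_force: [-0.1, 0.4, 3.0]
opening: 0.105
```

```bash
python3 s.py
```

```text
Mz [-0.138 -0.192 -0.17  -0.148] tau6 [0.182 0.177 0.175 0.175]
mean [ -0.162   0.177  -0.169   0.149  -3.077   0.102   0.     -0.091 -89.028]
23.175 [ 0.49771874 -0.12009504  0.152725  ]
```

play_rows(
  motion=[0,0,-6,0,0,-0.2,0,0,0,-12,0,0,-0.3,0,0,0,-18,0,0,-0.5,0,0,0,-24,0,0,-0.7,0,0,0,-30,0,0,-0.8,0,0,0,-36,0,0,-1.0,0,0,0,-42,0,0,-1.2,0,0,0,-48,0,0,-1.3,0,0,0,-54,0,0,-1.5,0,0,0,-60,0,0,-1.7,0,0,0,-66,0,0,-1.8,0,0,0,-72,0,0,-2.0,0,0,0,-78,0,0,-2.2,0,0,0,-83,0,0,-2.3,0,0,0,-88,0,0,-2.4,0,0,0,-92,0,0,-2.5,0,0,0,-94,0,0,-2.6,0,0,0,-94,0,0,-2.6,0,0,0,-94,0,0,-2.6,0],
)

```text
clock: 25.55
eef_pos: [0.4977, -0.1201, 0.1553]
orientation: [0.001, 0.676, 0.737, 0.0]
wrist_force: [0.1, -0.4, 2.4]
opening: 0.106
```

```bash
python3 s.py
```

```text
Mz [-0.043 -0.038 -0.03  -0.005] tau6 [0.012 0.026 0.024 0.016]
mean [-0.029  0.019 -0.672  0.189 -2.293  0.104  0.014 -0.152  4.928]
25.7 [ 0.49777215 -0.12012767  0.1553157 ]
```

play_rows(
  motion=[0,0,0,0,0,0,0.15,0,0,0,0,0,0,0.25,0,0,0,0,0,0,0.35,0,0,0,0,0,0,0.4,0,0,0,0,0,0,0.4],
)

```text
clock: 26.32
eef_pos: [0.4977, -0.1201, 0.1553]
orientation: [0.001, 0.676, 0.737, 0.0]
wrist_force: [-0.2, 0.7, -0.3]
opening: 0.402
```

```bash
python3 -c "
from h import *
tf();a=cal('scene')
b=cv2.resize(a[0][190:290,250:350],None,fx=6,fy=6,interpolation=2)
cv2.imwrite('pics/m7.png',b[...,::-1])"
```

```text
t 26.32 pos [ 0.4977 -0.1201  0.1553] yaw_y 4.94 tilt [ 1.e-03 -7.e-04 -1.e+00] F [-0.16  0.66 -0.25] M [ 0.019  0.026 -0.008] op 0.402 j6 62.4
tool F [ 0.67 -0.1   0.25] M [0.024 0.021 0.008] tau [ 0.000e+00 -6.278e+01  3.627e+01 -1.000e-02 -0.000e+00  0.000e+00]
```

View pics/m7.png

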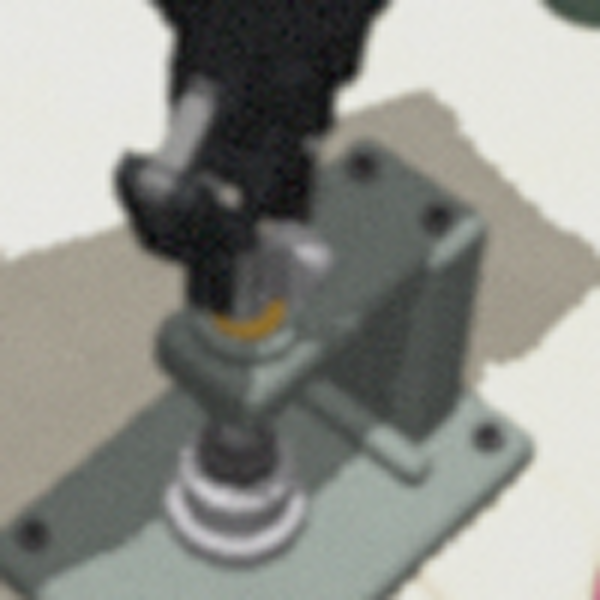

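Released with no force on the wrist. Now I'll go straight up, then back towards the start side so the view is clear.

play_rows(
  motion=[0,0,0,0,0,-15,0.4,0,0,0,0,0,-40,0.4,0,0,0,0,0,-70,0.4,0,0,0,0,0,-95,0.4,0,0,0,0,0,-100,0.4,0,0,0,0,0,-100,0.4],
)

```text
clock: 27.12
eef_pos: [0.4976, -0.12, 0.2548]
orientation: [0.001, 0.676, 0.737, 0.0]
wrist_force: [0.7, 0.1, 0.5]
opening: 0.399
```

```bash
python3 -c "
from h import *
tf();plan([.36,.25,.255],4.9)
a=cal('scene')
b=cv2.resize(a[0][170:330,220:380],None,fx=3.7,fy=3.7,interpolation=2)
cv2.imwrite('pics/m8.png',b[...,::-1])"
```

```text
t 27.12 pos [ 0.4976 -0.12    0.2548] yaw_y 4.94 tilt [ 9.e-04 -6.e-04 -1.e+00] F [0.69 0.13 0.53] M [ 0.043 -0.043  0.04 ] op 0.399 j6 62.4
tool F [ 0.07  0.7  -0.53] M [-0.046  0.039 -0.04 ] tau [ 4.000e-02 -6.282e+01  4.005e+01  3.800e-01 -0.000e+00  0.000e+00]
turn [0.05 0.04 0.04] shift [ 380.5 -105.2   -0.5]
```

View pics/m8.png

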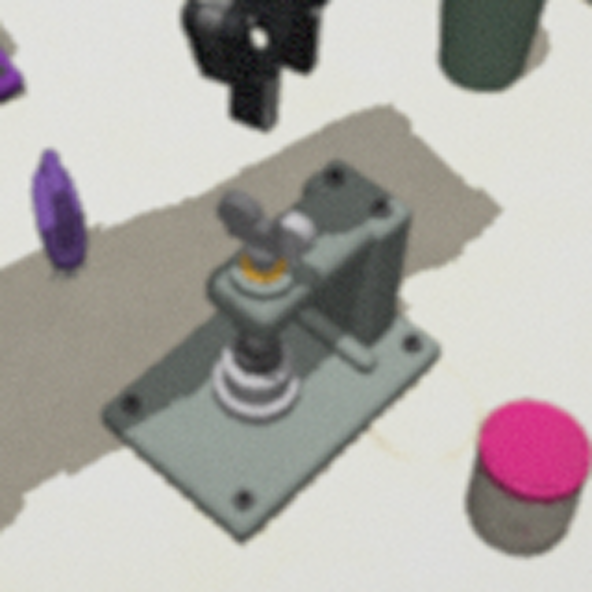

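play_rows(
  motion=[0,0,0,30,-8,0,0.4,0,0,0,70,-19,0,0.4,0,0,0,115,-32,0,0.4,0,0,0,160,-44,0,0.4,0,0,0,205,-56,0,0.4,0,0,0,250,-69,0,0.4,0,0,0,295,-81,0,0.4,0,0,0,335,-92,0,0.4,0,0,0,365,-101,0,0.4,0,0,0,380,-105,0,0.4,0,0,0,380,-105,0,0.4],
)

```text
clock: 28.55
eef_pos: [0.3598, 0.2498, 0.2538]
orientation: [0.0, 0.675, 0.737, -0.001]
wrist_force: [-0.1, -0.3, 0.1]
opening: 0.401
```

```bash
python3 -c "
from h import *
tf();a=cal('top')[0]
A=cv2.cvtColor(a,4);cv2.imwrite('pics/top9.png',A)
B=cv2.imread('pics/top0.png');d=cv2.absdiff(A,B).max(2)
for n,(x,y) in dict(brush=(237,212),cap=(355,275),jar=(364,219)).items(): print(n,d[y-16:y+16,x-16:x+16].mean())
cv2.imwrite('pics/m9.png',cv2.resize(A[165:285,225:385],None,fx=5,fy=5,interpolation=2))"
```

```text
t 28.55 pos [0.3598 0.2498 0.2538] yaw_y 5.02 tilt [-6.e-04 -8.e-04 -1.e+00] F [-0.06 -0.31  0.12] M [ 0.    -0.036 -0.035] op 0.401 j6 109.1
tool F [-0.31 -0.09 -0.12] M [-0.036 -0.003  0.035] tau [  2.56 -48.88  38.64   0.     0.13   0.41]
brush 5.548828125
cap 5.6904296875
jar 5.3369140625
```

View pics/m9.png

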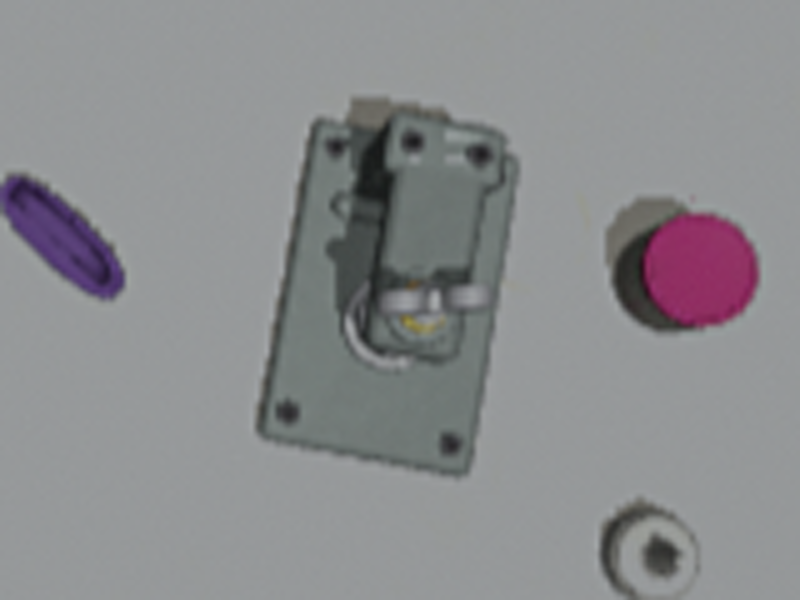

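The wing lies along crop (385,302)–(488,294), which puts the jaw-normal yaw at about 4.5°. The tool angle at release was 4.9°, so the two agree. The brush, cap and jar look the same as before.

```bash
python3 -c "
from cell import *
print(sign_off())"
```

```text
the job is handed in; nothing more can be done
None
```

I set the press and handed the job in at about 29 s of the 72 s allowed; `sign_off` gives no verdict.

- **Snug:** I gripped the wings and turned the screw clockwise about 193°. The foot met the anvil about 4° before that point. I stopped at about 0.17 N m, inside the 0.12–0.3 N m snug range. I estimate 80–130 N on the anvil from that torque, because nothing measured the contact force directly.
- **Back-off:** I turned it back 94° from the snug point. That is about 90° from first contact, or roughly 2.5 mm of gap. The contact angle is good to about 1–2°.
- **Last checks:**
  - After release the wrist force was near zero, and the arm moved clear of everything.
  - The top camera put the wing angle at about 4.5°. The tool read 4.9° at release, so the screw stayed where I left it.
  - The brush, cap and jar look unmoved when compared with the first picture.
- **Not measured:** The cameras are too coarse to measure the gap itself, so it rests on the turn angle. No check failed. The torque reading while turning freely changed sign after each step, because the arm eased back against the screw's drag. I allowed for that drag when working out the contact angle.

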